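Pack out and clamp a carving blank

TASK

Get the carving blank held fast for carving: lay it on the holding board, home in the corner of the two cleats with its square end on the end cleat, then find by touch the packing piece that fills the remaining gap between the blank and the open cam, stand it down in the gap flat on the board alongside the blank, and swing the cam lever round until it clamps tight. A packer that is too thick will not go in and one that is too thin leaves the cam loose. Leave the mallet, gouges, oilstone, tin, ornament and offcut where they lie.

Things in the scene. Friction and masses are not known exactly. Their poses are not given: they have to be found in the camera images.
- board: Plywood holding board fixed to the bench, 280 (own x) x 300 (own y) x 18 mm; origin at the centre of its underside. Two wooden cleats 14 mm high make an inner corner on it: a long fence, its face at own y = +120 mm (x from -60 to +130), and an end cleat, its face at own x = +100 mm (y from 0 to the fence). A T-track lies flush along y at x = +40 mm.
- corner (a point): Inner corner of the two cleats, on the board's top face: board x = +100, y = +120, z = +18 mm. With the blank home its free side lies 64 mm from the fence (board y = +56 mm); the gap to fill is from there to the cam.
- blank: Pale carving blank, 160 long (own x) x 64 wide (own y) x 40 mm thick, about 0.2 kg; origin at the centre of its underside. The -x end is half-round (radius 32 mm), the +x end square; pencil grid on top. Starts on the bench left (+y) of the board. Home: origin at board x = +20, y = +88, z = +18 mm, own x along board x.
- blank_end (a point): Middle of the blank's square end (own x = +80 mm, 20 mm above its underside).
- cam_clamp: Eccentric cam clamp bolted in the T-track at differing board y; origin on its pivot axis at the board's top, axes as the board's. Wooden disc 60 mm across, 22 mm high, centre 5 mm off the pivot: its face towards the fence is 30 + 5*sin(4.363 - q) mm from the pivot along board y (q: lever angle), 25.3 mm open, 34.5 mm closed. Lever arm above the disc, top 34 mm (pivot nut 40 mm) over the board.
- cam_lever (a joint): Lever angle q, rad: 0 open stop, growing clockwise from above to 2.36, closed stop; starts at 0 to 0.2. Stays where left; moves with about 3 N at the grip until the cam meets the packer, then tightens: well clamped at 12 N, held by friction. Closing drags the packer towards the end cleat, which stops it. If it reaches the closed stop without tightening, the packer is too thin.
- lever_grip (a point): Point on the axis of the lever's upright round wooden grip, 25 mm in diameter, standing from 34 to 90 mm above the board's top; the point is 62 mm above it and 105 mm from the pivot, in the direction -0.384 - q (rad from board +x, counter-clockwise positive). A tight hold that does not turn with the lever rubs and feels stiff.
- packer_a: Plain beech packing piece standing on edge: 110 mm long (own x), 68 mm tall (z), 4 mm bevels on the two lower long edges; origin at the centre of its underside. The three packers are 20, 27 and 34 mm thick (own y), unmarked, in swapped places; it is not told which is which: pinch or try them.
- packer_b: Another packing piece like packer_a: 110 mm long (own x), 68 mm tall, 20, 27 or 34 mm thick (own y), origin at the centre of its underside.
- packer_c: Another packing piece like packer_a: 110 mm long (own x), 68 mm tall, 20, 27 or 34 mm thick (own y), origin at the centre of its underside.
- mallet: Bystander, to be left where it is: turned wooden carver's mallet standing on its head, 84 mm across, 220 mm tall; origin under its centre.
- gouge_a: Bystander, to be left where it is: gouge lying down, 260 mm long, dark wooden handle; origin on the bench under the ferrule, blade towards own x.
- gouge_b: Bystander, to be left where it is: gouge lying down, 230 mm long, dark wooden handle; origin on the bench under the ferrule, blade towards own x.
- oilstone: Bystander, to be left where it is: sharpening stone in a dark wooden tray, 210 x 75 x 36 mm; origin under its centre.
- ornament: Bystander, to be left where it is: flat carved tulip ornament about 120 x 100 x 31 mm; origin under its base plate.
- wax_tin: Bystander, to be left where it is: round steel tin, 87 mm across, 48 mm tall; origin under its centre.
- offcut: Bystander, to be left where it is: flat offcut of board, 190 x 62 x 24 mm; origin under its centre.

How it is judged:
By the outcome, as a careful person would: the job done as asked, in the order asked, and still so for the second after the job is handed in, with the robot touching nothing.
It also fails if it takes over 72 s, if anything falls off the work surface, if the arm or the gripper's body presses on something with over 40 N, if the wrist force passes 120 N, or if a joint passes its speed limit or range.

ROBOT

A 6-joint arm with a two-finger parallel gripper is mounted at the origin on the work surface. World frame = base frame: x ahead of the robot, y to its left, z up, the work surface at z = 0. Lengths are in m, angles in rad, forces in N, time in s.
With the tool pointing down it reaches from about 0.4 to 0.825 m from the base axis. Payload 7 kg.
Tool frame: the origin (TCP) lies at the very end of the fingers, on their centre line; the grasp point (between the pads) lies arm.hold_point_z behind it (arm.hold_point_z is the distance from the TCP to the grasp point, in m); z points along the fingers, y is the line along which they close (so a half turn about z gives the same grasp; the last joint's range is limited). The gripper opens to 88 mm and grips with 3 to 60 N. Pads are 19 mm wide; open, the fingers measure 130 mm over their backs; the gripper's body (78 mm by 193 mm) begins 47 mm behind the grasp point.
Start: joints at [-0.826, 0.359, 0.012, 0, -1.224, -0.288], TCP at [0.298, -0.606, 0.227] pointing down, gripper open.
Joint ranges: [-3.07, 3.07], [-1.43, 2.12], [-1.02, 1.25], [-3.03, 1.67], [-3.05, -0], [-3.03, 3.03]. Speed limits (rad/s): [2.39, 2.39, 3.01, 3.14, 3.14, 3.14].

INTERFACE

Orientations are given as [roll, pitch, yaw] about the fixed x, y, z axes, in that order (R = Rz(yaw) Ry(pitch) Rx(roll)).
In Python, from station import arm gives the robot as it stands.
- The arm moves only by the shell command python3 nudge.py 'ROWS' [FORCE]. ROWS is a JSON list that holds a single list of rows (three levels of brackets), with 1 to 20 rows, each of 5 numbers: the finger opening in m, then dx, dy, dz in parts of the range, where 1.0 means 80 cm, then a turn about the tool's z in normalised numbers (1 is pi rad); each row is the pose to reach, as a shift and turn from the pose commanded when the command began, along the tool's axes at that moment; what a row does not reach only later rows make up. A row lasts 1/12 s, in which the tool goes at most 0.0417 m and 0.125 rad, less where a joint would pass 70% of its speed; a pose out of reach is approached as far as the arm can. The fingers move at their own pace and stop on an object; FORCE is the grip in N (left out, the last holds). Time passes only in rows, so rows that do not move let the fingers close. It prints the time, the measured TCP pose, the force, the opening and the grip force at its end. A shift or turn number past 1, either way, is cut back to 1. Input that does not fit is refused with a message, and nothing moves.
- arm.get_state(): the state, without advancing time (a new reading comes with each control period).
- arm.grab_frame(name): name is "scene" or "top"; returns the picture (384x512x3 uint8, red, green, blue); there is no depth.
- arm.camera_params(name): a dict with "fx", "fy", "cx", "cy" (pixels), "T" (4x4, takes a point from camera to world coordinates). Camera axes: x right, y down, z forward; pixel columns grow to the right and rows downward; lengths in m; the calibration is good to about 2 mm. A picture is of the moment at which its call begins. camera_params takes no time and is no camera call.
- arm.job_done(): hands the job in; it is judged then, once.
The state is a dict: "t": time; "q": joint angles; "qd": joint speeds; "joint_efforts": joint torques, N m; "eef_pos": TCP position; "ee_rot": TCP orientation; "force": force on the tool from outside, world axes, zero at the start; "moment": the same for the moment, N m; "width": finger opening in m; "gripper_force": force on a finger pad.
Only numpy, scipy, OpenCV 4.12 (cv2) and the standard library are available. Lean on these libraries where they do the work, as an engineer would, in place of code of your own. Each camera call takes 0.05 s, during which the arm holds its last target. There are 200 camera calls.

## Working session

There is one attempt and no reset: what is moved stays moved. The work goes in short steps, Python scripts to look and compute and a shell command to move; the robot and the scene stay as the last step left them, time stands still between calls to the robot, and variables do not carry over. Pictures are saved under pics/ and viewed, at most 10 in all, crops included, and the job is handed in when it is done.

```bash
ls; mkdir -p pics
python3 - <<'E'
from station import arm
import cv2,numpy as np
s=arm.get_state();print({k:np.round(v,3).tolist() for k,v in s.items()},arm.hold_point_z)
for n in("top","scene"):
    im=arm.grab_frame(n);cv2.imwrite(f"pics/{n}0.png",cv2.resize(im[:,:,::-1],(800,600),interpolation=cv2.INTER_CUBIC))
    cv2.imwrite(f"pics/{n}0_raw.png",im[:,:,::-1])
    p=arm.camera_params(n);print(n,{k:np.round(v,4).tolist() for k,v in p.items()})
E
```

```text
nudge.py
pics
station.py
{'t': 0.0, 'q': [-0.826, 0.359, 0.011, -0.0, -1.224, -0.288], 'qd': [-0.0, -0.0, -0.002, 0.001, -0.001, -0.0], 'joint_efforts': [-0.0, -58.272, 29.305, 6.997, 0.007, -0.0], 'eef_pos': [0.297, -0.605, 0.226], 'ee_rot': [3.14, -0.0, -2.685], 'force': [-0.229, -0.034, -1.056], 'moment': [0.019, 0.034, 0.048], 'gripper_force': 0.0, 'width': 0.088} 0.0188
top {'fx': 387.6065, 'fy': 387.6065, 'cx': 260.027, 'cy': 189.2048, 'T': [[0.0129, -0.9927, 0.1199, 0.409], [-0.9999, -0.0141, -0.0088, 0.0762], [0.0105, -0.1197, -0.9928, 1.0906], [0.0, 0.0, 0.0, 1.0]]}
scene {'fx': 452.7887, 'fy': 452.7887, 'cx': 257.0558, 'cy': 195.2349, 'T': [[-0.4508, 0.4814, -0.7517, 1.6725], [0.8926, 0.2353, -0.3847, 0.6229], [-0.0083, -0.8443, -0.5357, 0.8829], [0.0, 0.0, 0.0, 1.0]]}
```

View pics/top0.png

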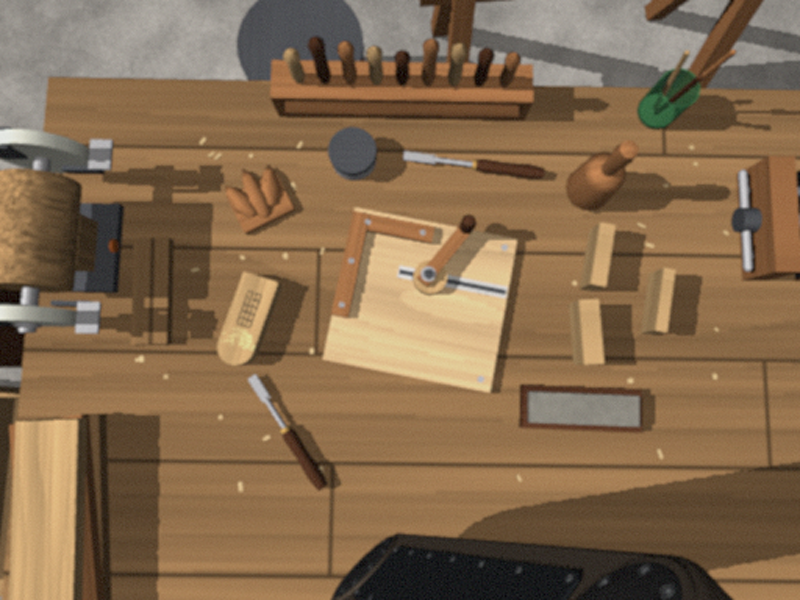

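View pics/scene0.png

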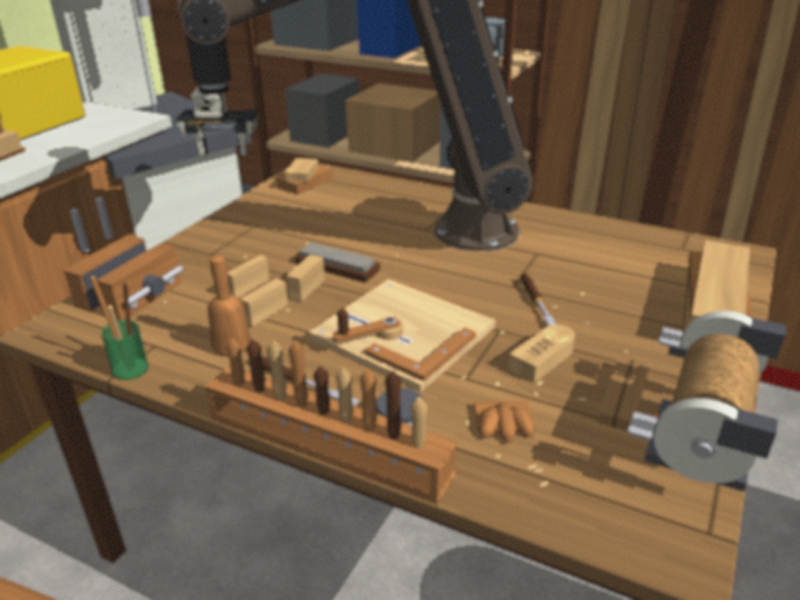

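The top view (800x600) shows the board with corners at (357,208), (519,240), (492,391) and (323,360). The fence runs down its left side and the end cleat along the top. The cam is at (430,278), with the lever grip at (468,224). The blank runs from (262,278) to (237,355). The packer tops are near (604,255), (663,300) and (590,332), and the mallet base is near (590,190). I'll fit models to these.

```bash
cat > h.py <<'E'
import numpy as np,cv2
from station import arm
def ray(n,u,v,z):
    p=arm.camera_params(n);T=np.array(p["T"]);d=T[:3,:3]@[(u-p["cx"])/p["fx"],(v-p["cy"])/p["fy"],1]
    o=T[:3,3];return (o+d*(z-o[2])/d[2])[:2]
def proj(n,P):
    p=arm.camera_params(n);T=np.array(p["T"]);c=(np.atleast_2d(P)-T[:3,3])@T[:3,:3]
    return np.c_[p["fx"]*c[:,0]/c[:,2]+p["cx"],p["fy"]*c[:,1]/c[:,2]+p["cy"]]
def W(pose,L):  # pose x,y,yaw ; L local pts (n,2|3)
    L=np.atleast_2d(L).astype(float);c,s=np.cos(pose[2]),np.sin(pose[2]);o=L.copy()
    o[:,0]=pose[0]+c*L[:,0]-s*L[:,1];o[:,1]=pose[1]+s*L[:,0]+c*L[:,1];return o
def box(lx,ly,z):return np.array([[a*lx/2,b*ly/2,z] for a,b in((1,1),(1,-1),(-1,-1),(-1,1))])
def tool(pos,yaw,target,st=None):  # world shift -> tool shift, tool down at current yaw
    from scipy.spatial.transform import Rotation as R
    s=arm.get_state();r=R.from_euler('xyz',s["ee_rot"]);return r.inv().apply(np.array(target)-s["eef_pos"])
E
python3 - <<'E'
from h import *
f=lambda p,z:ray("top",(p[0]+.5)/1.5625-.5,(p[1]+.5)/1.5625-.5,z)
B=np.array([f(p,.018) for p in((357,208),(519,240),(492,391),(323,360))]);c=B.mean(0)
print("board",B.round(3).tolist(),c, [np.linalg.norm(B[i]-B[(i+1)%4]).round(3) for i in range(4)])
d=B[0]+B[1]-B[2]-B[3];e=B[0]+B[3]-B[1]-B[2];print("yaw",np.arctan2(d[1],d[0]),np.arctan2(-e[0],e[1]))
print("nut",f((428,275),.058),"grip",f((468,223),.108))
for n,p,z in(("blank sq",(262,278),.04),("blank rnd",(236,357),.04),("mallet head",(588,190),.04),("mallet top",(622,155),.22),("A",(604,255),.068),("B",(664,300),.068),("C",(590,332),.068),("stone",(581,408),.036)):
    r=f(p,z);print(n,r.round(3),np.hypot(*r).round(3))
im=cv2.imread("pics/top0_raw.png")
a=cv2.resize(im[120:265,130:340],(800,552),interpolation=cv2.INTER_CUBIC);cv2.imwrite("pics/cropA.png",a)
b=cv2.resize(im[90:255,340:450],(400,600),interpolation=cv2.INTER_CUBIC);cv2.imwrite("pics/cropB.png",b)
E
```

```text
board [[0.698, 0.159], [0.643, -0.135], [0.373, -0.085], [0.423, 0.212]] [0.53419152 0.03762055] [np.float64(0.299), np.float64(0.275), np.float64(0.302), np.float64(0.28)]
yaw -0.18747425031323225 -0.17546851479562225
nut [0.57056842 0.03056074] grip [ 0.65102483 -0.03289249]
blank sq [0.564 0.32 ] 0.648
blank rnd [0.426 0.359] 0.557
mallet head [ 0.732 -0.256] 0.775
mallet top [ 0.731 -0.251] 0.773
A [ 0.608 -0.272] 0.666
B [ 0.532 -0.372] 0.649
C [ 0.475 -0.244] 0.534
stone [ 0.346 -0.236] 0.419
```

View pics/cropA.png

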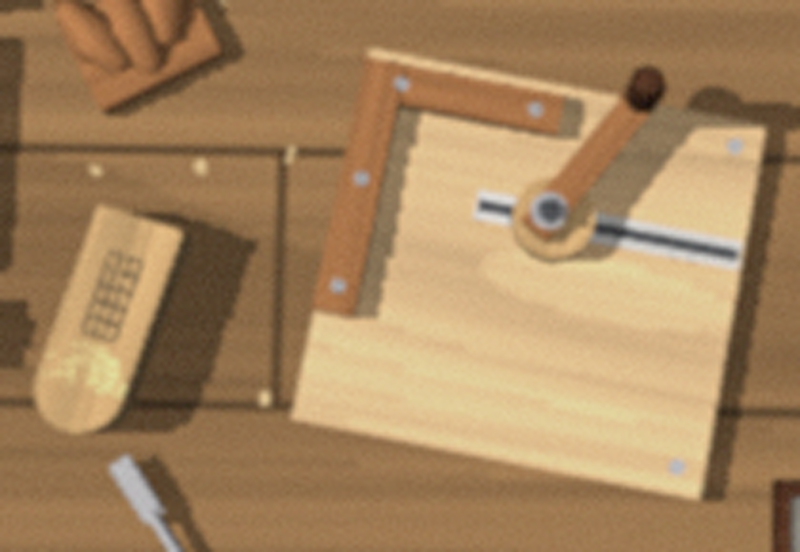

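View pics/cropB.png

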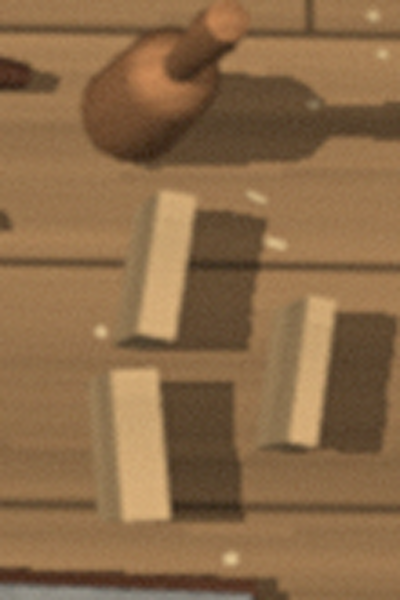

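Crop A shows the board corners at (368,48), (767,126), (703,498) and (292,418), the nut at (549,210), and the blank's square corners at (100,205) and (184,234) with the round tip at (75,432). In crop B the packer tops are about 38, 30 and 49 px wide, which suggests A=27, B=20 and C=34 mm. Next I'll compute poses and the gap.

Run:
```python
from h import *
from scipy.optimize import least_squares
fa=lambda p:((np.array(p)+.5)/3.81+[130,120]-.5)
fb=lambda p:((np.array(p)+.5)/3.636+[340,90]-.5)
def fit(L,px,x0):
    r=least_squares(lambda q:(proj("top",W(q,L))-px).ravel(),x0);print(r.x.round(4),"rms px",np.sqrt(np.mean(r.fun**2)).round(2));return r.x
L=np.array([[.14,.15,.018],[.14,-.15,.018],[-.14,-.15,.018],[-.14,.15,.018]])
b=fit(L,fa([(368,48),(767,126),(703,498),(292,418)]),[.53,.04,-.18])
k=fit([[.08,.032,.04],[.08,-.032,.04],[-.08,0,.04]],fa([(100,205),(184,234),(70,432)]),[.5,.34,-.3])
for n,w,q in(("A",.027,[(158,190),(196,195),(178,342),(140,335)]),("B",.020,[(308,295),(337,298),(318,447),(288,443)]),("C",.034,[(110,369),(159,368),(171,521),(122,521)])):
    px=fb(q);fit(np.array([[.055,w/2,.068],[.055,-w/2,.068],[-.055,-w/2,.068],[-.055,w/2,.068]]),px,[.55,-.27,0])
inv=lambda P:np.array([[np.cos(b[2]),np.sin(b[2])],[-np.sin(b[2]),np.cos(b[2])]])@(P-b[:2])
nut=ray("top",*fa((549,211)),.058);d=ray("top",*fa((555,222)),.040);g=ray("top",*fa((647,85)),.108)
print("nut in board",inv(nut),"disc ctr",inv(d),"grip",inv(g),"fence pts",inv(ray("top",*fa((358,313)),.032)),inv(ray("top",*fa((403,100)),.032)),"cleat",inv(ray("top",*fa((555,134)),.032)))
v=inv(g)-inv(nut);print("q",-.384-np.arctan2(v[1],v[0]),np.hypot(*v),"gap",.056-inv(nut)[1]-.0253)
# T-track axis check
print("mallet d to A",)
```

```text
[ 0.5356  0.0404 -0.1776] rms px 0.35
[ 0.489   0.3442 -0.2869] rms px 0.3
[ 0.6095 -0.2703 -0.1462] rms px 0.25
[ 0.5327 -0.3748 -0.165 ] rms px 0.35
[ 0.4766 -0.2466  0.0525] rms px 0.33
nut in board [ 0.03828457 -0.00305389] disc ctr [ 0.03419177 -0.00905443] grip [ 0.12814604 -0.05172943] fence pts [-0.05654714  0.11757221] [0.10285235 0.11662356] cleat [0.09927916 0.00277956]
q 0.11242774690387464 0.10219780878577522 gap 0.033753890296912545
mallet d to A
```

Run:
```python
from h import *
p=W([.489,.3442,-.2869],[[-.015,0]])[0];print(p,tool(0,0,[*p,.12]))
```

```text
[0.47461311 0.3484447 ] [-0.57961451  0.7778265   0.10678747]
```

Careful with the scale: shifts go in shares of 80 cm and turns go in shares of pi rad. That gives: 0.778 m / 0.8 = 0.9725, 0.03 m / 0.8 = 0.0375, 0.743 rad / 3.1416 = 0.2365.

```bash
python3 nudge.py '[[[0.086, -0.3625, 0.4863, 0.0375, 0.1178], [0.086, -0.3625, 0.4863, 0.0375, 0.1178], [0.086, -0.3625, 0.4863, 0.0375, 0.1178], [0.086, -0.3625, 0.4863, 0.0375, 0.1178], [0.086, -0.3625, 0.4863, 0.0375, 0.1178], [0.086, -0.3625, 0.4863, 0.0375, 0.1178], [0.086, -0.3625, 0.4863, 0.0375, 0.1178], [0.086, -0.3625, 0.4863, 0.0375, 0.1178], [0.086, -0.3625, 0.4863, 0.0375, 0.1178], [0.086, -0.3625, 0.4863, 0.0375, 0.1178], [0.086, -0.725, 0.9725, 0.1125, 0.2365], [0.086, -0.725, 0.9725, 0.1125, 0.2365], [0.086, -0.725, 0.9725, 0.1125, 0.2365], [0.086, -0.725, 0.9725, 0.1125, 0.2365], [0.086, -0.725, 0.9725, 0.1125, 0.2365], [0.086, -0.725, 0.9725, 0.1125, 0.2365], [0.086, -0.725, 0.9725, 0.1125, 0.2365], [0.086, -0.725, 0.9725, 0.1125, 0.2365], [0.086, -0.725, 0.9725, 0.1125, 0.2365], [0.086, -0.725, 0.9725, 0.1125, 0.2365]]]' 20
python3 - <<'E'
from h import *
print(tool(0,0,[.4746,.3484,.018]),arm.get_state()["ee_rot"])
im=arm.grab_frame("top")[110:280,110:336]
cv2.imwrite("pics/top1.png",cv2.resize(im[:,:,::-1],(800,600)))
E
```

```text
t: 1.77
eef_pos: [0.4444, 0.1855, 0.1558]
ee_rot: [3.141, 0.0, 2.856]
force: [1.3, -0.2, -0.6]
width: 0.0857
gripper_force: 0.0
[0.01696145 0.16477135 0.13781425] [3.14139529e+00 3.32277094e-05 2.85591938e+00]
```

Scaled: 0.164 m / 0.8 = 0.205, 0.06 m / 0.8 = 0.075.

```bash
python3 nudge.py '[[[0.086, 0.0213, 0.205, 0.075, 0], [0.086, 0.0213, 0.205, 0.075, 0], [0.086, 0.0213, 0.205, 0.075, 0], [0.086, 0.0213, 0.205, 0.075, 0], [0.086, 0.0213, 0.205, 0.075, 0], [0.086, 0.0213, 0.205, 0.075, 0], [0.086, 0.0213, 0.205, 0.075, 0], [0.086, 0.0213, 0.205, 0.075, 0]]]'
python3 - <<'E'
from h import *
print(tool(0,0,[.4746,.3484,.018]),arm.get_state()["ee_rot"])
im=arm.grab_frame("top")[110:280,110:336]
cv2.imwrite("pics/top1.png",cv2.resize(im[:,:,::-1],(800,600)))
E
```

```text
t: 2.48
eef_pos: [0.4745, 0.3446, 0.0961]
ee_rot: [-3.141, -0.0, 2.855]
force: [0.5, -0.8, 0.7]
width: 0.0861
gripper_force: 0.0
[0.00096479 0.00374887 0.07806985] [-3.14104449e+00 -2.83197443e-04  2.85510709e+00]
```

Scaled: 0.078 m / 0.8 = 0.0975, 0.074 m / 0.8 = 0.0925.

```bash
python3 nudge.py '[[[0.086, 0, 0.0013, 0.05, 0], [0.086, 0, 0.0013, 0.0925, 0], [0.086, 0, 0.0013, 0.0975, 0], [0.086, 0, 0.0013, 0.0975, 0], [0.086, 0, 0.0013, 0.0975, 0], [0.05, 0, 0.0013, 0.0975, 0], [0.05, 0, 0.0013, 0.0975, 0], [0.05, 0, 0.0013, 0.0975, 0], [0.05, 0, 0.0013, 0.0975, 0], [0.05, 0, 0.0013, 0.0975, 0]]]' 25
```

```text
t: 3.37
eef_pos: [0.476, 0.3478, 0.0195]
ee_rot: [3.138, 0.001, 2.856]
force: [-1.5, 2.0, 7.1]
width: 0.0637
gripper_force: 25.0
```

Run:
```python
from h import *
b=[.5356,.0404,-.1776]
p=W(b,[[-.010,.083]])[0];print(p,tool(0,0,[*p,.11]),tool(0,0,[*p,.0405]))
```

```text
[0.54042073 0.12386113] [-0.12507717 -0.19644073 -0.09094227] [-0.12498337 -0.19665954 -0.02144268]
```

Scaled: -0.196 m / 0.8 = -0.245, -0.125 m / 0.8 = -0.1563, -0.109 rad / 3.1416 = -0.0347.

```bash
python3 nudge.py '[[[0.05, 0, 0, -0.05, 0], [0.05, 0, 0, -0.1, 0], [0.05, -0.05, -0.075, -0.1125, -0.0159], [0.05, -0.1563, -0.245, -0.1125, -0.0347], [0.05, -0.1563, -0.245, -0.1125, -0.0347], [0.05, -0.1563, -0.245, -0.1125, -0.0347], [0.05, -0.1563, -0.245, -0.1125, -0.0347], [0.05, -0.1563, -0.245, -0.1125, -0.0347], [0.05, -0.1563, -0.245, -0.1125, -0.0347], [0.05, -0.1563, -0.245, -0.0625, -0.0347], [0.05, -0.1563, -0.245, -0.0375, -0.0347], [0.05, -0.1563, -0.245, -0.0375, -0.0347], [0.05, -0.1563, -0.245, -0.0375, -0.0347]]]'
python3 - <<'E'
from h import *
b=[.5356,.0404,-.1776];s=arm.get_state()
c,si=np.cos(b[2]),np.sin(b[2]);d=s["eef_pos"][:2]-np.array(b[:2]);print("tcp board",c*d[0]+si*d[1],-si*d[0]+c*d[1],s["eef_pos"][2],s["width"],s["ee_rot"][2]-np.pi)
im=arm.grab_frame("top")[110:260,160:360]
cv2.imwrite("pics/top1.png",cv2.resize(im[:,:,::-1],(800,600)))
E
```

```text
t: 4.45
eef_pos: [0.5388, 0.1226, 0.0474]
ee_rot: [-3.139, -0.002, 2.965]
force: [1.0, -0.4, -0.9]
width: 0.0641
gripper_force: 25.0
tcp board -0.01137370685971412 0.08151709188184235 0.047352399691231534 0.06405914510282366 -0.1770888398215389
```

View pics/top1.png

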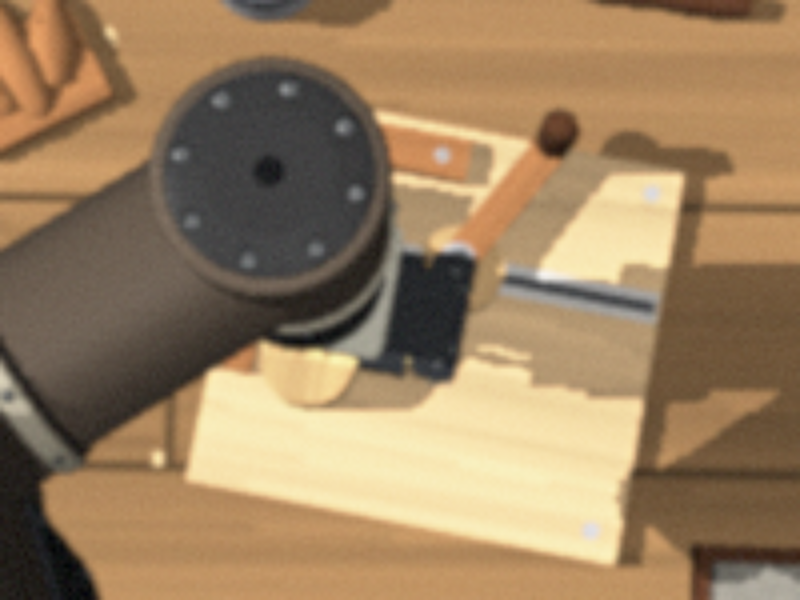

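The arm covers most of the blank, but its round end shows at (310,385), between fence and cam. I'll lower it and slide it into the corner.

Scaled: 0.008 m / 0.8 = 0.01, 0.005 m / 0.8 = 0.0063.

```bash
python3 nudge.py '[[[0.05, 0, 0, 0.0063, 0], [0.05, 0, 0, 0.01, 0], [0.05, 0, 0, 0.01, 0]]]'; python3 nudge.py '[[[0.05, -0.0075, 0.0025, 0.01, 0], [0.05, -0.015, 0.0025, 0.01, 0], [0.05, -0.0188, 0.0025, 0.01, 0], [0.05, -0.0188, 0.0025, 0.01, 0]]]'
```

```text
t: 4.75
eef_pos: [0.5397, 0.1235, 0.0403]
ee_rot: [3.141, 0.0, 2.965]
force: [-0.1, 0.2, -1.7]
width: 0.0641
gripper_force: 25.0
t: 5.08
eef_pos: [0.5551, 0.1224, 0.0328]
ee_rot: [-3.141, 0.0, 2.965]
force: [-4.4, -1.1, 5.9]
width: 0.0634
gripper_force: 25.0
```

Scaled: -0.006 m / 0.8 = -0.0075, -0.003 m / 0.8 = -0.0038.

```bash
python3 nudge.py '[[[0.05, -0.0038, 0, -0.0038, 0], [0.05, -0.0075, 0, -0.0038, 0], [0.05, -0.0075, 0, -0.0038, 0]]]';python3 nudge.py '[[[0.05, -0.0025, 0, 0, 0], [0.05, -0.005, 0, 0, 0], [0.05, -0.005, 0, 0, 0]]]'
```

```text
t: 5.33
eef_pos: [0.5593, 0.1216, 0.0347]
ee_rot: [-3.141, -0.003, 2.964]
force: [-7.0, 4.3, 1.2]
width: 0.0635
gripper_force: 25.0
t: 5.58
eef_pos: [0.5596, 0.1212, 0.0337]
ee_rot: [-3.14, -0.008, 2.963]
force: [-22.1, 12.9, 5.7]
width: 0.0638
gripper_force: 25.0
```

Scaled: 0.004 m / 0.8 = 0.005, 0.003 m / 0.8 = 0.0038.

```bash
python3 nudge.py '[[[0.05, 0.0038, 0.0013, 0, 0], [0.05, 0.0038, 0.0038, 0, 0], [0.05, 0.0038, 0.005, 0, 0], [0.05, 0.0038, 0.005, 0, 0]]]';python3 nudge.py '[[[0.05, 0, 0.0025, 0, 0], [0.05, 0, 0.0038, 0, 0], [0.05, 0, 0.0038, 0, 0]]]'
```

```text
t: 5.92
eef_pos: [0.56, 0.1241, 0.034]
ee_rot: [-3.139, -0.004, 2.963]
force: [-7.5, -0.9, 0.3]
width: 0.0644
gripper_force: 25.0
t: 6.17
eef_pos: [0.5601, 0.1254, 0.0339]
ee_rot: [-3.137, -0.005, 2.962]
force: [-5.2, -7.5, 0.6]
width: 0.0636
gripper_force: 25.0
```

Scaled: -0.002 m / 0.8 = -0.0025, 0.001 m / 0.8 = 0.0013.

```bash
python3 nudge.py '[[[0.05, -0.0025, 0.0013, 0, 0], [0.05, -0.0025, 0.0025, 0.0013, 0], [0.05, -0.0025, 0.0025, 0.0013, 0]]]';python3 nudge.py '[[[0.05, 0.0013, 0, 0, 0], [0.072, 0.0013, 0, 0, 0], [0.072, 0.0013, 0, 0, 0], [0.074, 0.0013, 0, 0, 0], [0.074, 0.0013, 0, -0.0438, 0], [0.074, 0.0013, 0, -0.0938, 0], [0.074, 0.0013, 0, -0.1, 0], [0.074, 0.0013, 0, -0.1, 0]]]'
python3 - <<'E'
from h import *
im=arm.grab_frame("scene")
c=im[150:290,180:400];cv2.imwrite("pics/scene1.png",cv2.resize(c[:,:,::-1],(800,509)))
E
```

```text
t: 6.42
eef_pos: [0.5604, 0.1256, 0.0335]
ee_rot: [-3.134, -0.009, 2.962]
force: [-14.3, -12.0, 14.8]
width: 0.0639
gripper_force: 25.0
t: 7.08
eef_pos: [0.5676, 0.1318, 0.1182]
ee_rot: [3.136, 0.007, 2.965]
force: [-0.2, -0.6, -0.7]
width: 0.074
gripper_force: 0.0
```

View pics/scene1.png

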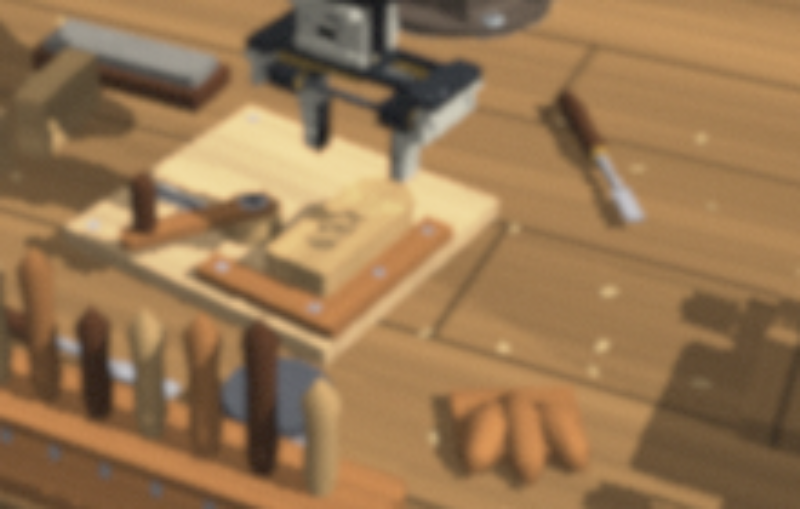

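The blank lies in the corner with its square end at the end cleat and its side along the fence. Next I'll pinch packer A.

Run:
```python
from h import *
p=W([.6095,-.2703,-.1462],[[-.015,0]])[0];print(p,tool(0,0,[*p,.11]),tool(0,0,[*p,.044]),arm.get_state()["ee_rot"][2]-np.pi)
```

```text
[ 0.59466002 -0.2681148 ] [-0.09823048 -0.38803396  0.00510043] [-0.09794408 -0.38827663  0.07109936] -0.1767200537476339
```

Scaled: -0.388 m / 0.8 = -0.485, -0.098 m / 0.8 = -0.1225, -0.031 rad / 3.1416 = -0.0099.

```bash
python3 nudge.py '[[[0.06, 0, -0.0125, -0.05, 0], [0.06, -0.1225, -0.485, -0.05, -0.0099], [0.06, -0.1225, -0.485, -0.05, -0.0099], [0.06, -0.1225, -0.485, -0.05, -0.0099], [0.06, -0.1225, -0.485, -0.05, -0.0099], [0.06, -0.1225, -0.485, -0.05, -0.0099], [0.06, -0.1225, -0.485, -0.05, -0.0099], [0.06, -0.1225, -0.485, -0.05, -0.0099], [0.06, -0.1225, -0.485, -0.05, -0.0099], [0.06, -0.1225, -0.485, -0.05, -0.0099], [0.06, -0.1225, -0.485, -0.025, -0.0099], [0.06, -0.1225, -0.485, -0.0125, -0.0099], [0.06, -0.1225, -0.485, -0.0125, -0.0099], [0.06, -0.1225, -0.485, -0.0125, -0.0099]]]'
python3 - <<'E'
from h import *
print(tool(0,0,[.5947,-.2681,.044]),arm.get_state()["ee_rot"][2]-np.pi)
f=arm.grab_frame("top")
cv2.imwrite("pics/t2raw.png",f[:,:,::-1])
im=f[110:260,160:410]
cv2.imwrite("pics/top2.png",cv2.resize(im[:,:,::-1],(800,480),interpolation=cv2.INTER_CUBIC))
E
```

```text
t: 8.3
eef_pos: [0.5918, -0.269, 0.1226]
ee_rot: [3.142, -0.002, 2.995]
force: [0.4, 1.2, 1.0]
width: 0.0601
gripper_force: 0.0
[-0.00296264  0.00128833  0.07855208] -0.14635561691650967
```

View pics/top2.png

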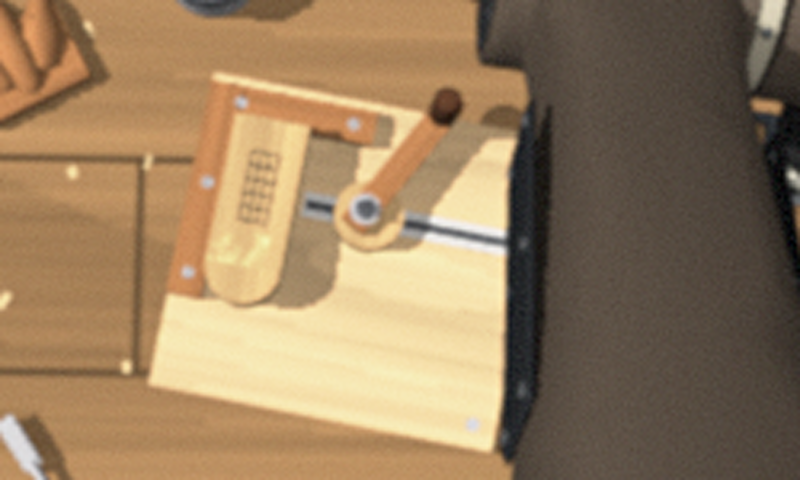

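The blank looks home: its square corner is at (311,127), its round tip at (243,304) and its left side at the fence. The cam nut is at (367,209). I'll pinch A and compute the gap relative to the blank.

```bash
python3 - <<'E'
from h import *
b=[.5356,.0404,-.1776]
f=lambda p,z:ray("top",*((np.array(p)+.5)/3.2+[160,110]-.5),z)
inv=lambda P:np.array([[np.cos(b[2]),np.sin(b[2])],[-np.sin(b[2]),np.cos(b[2])]])@(P-b[:2])
for n,p,z in(("sq corner",(311,127),.058),("side low",(288,265),.058),("side mid",(299,200),.058),("tip",(243,305),.058),("nut",(367,209),.058),("disc left",(335,209),.040),("disc right",(407,217),.04)):print(n,inv(f(p,z)).round(4))
E
python3 nudge.py '[[[0.06, -0.0038, 0.0013, 0.05, 0], [0.06, -0.0038, 0.0013, 0.0925, 0], [0.06, -0.0038, 0.0013, 0.0975, 0], [0.06, -0.0038, 0.0013, 0.0975, 0], [0.01, -0.0038, 0.0013, 0.0975, 0], [0.01, -0.0038, 0.0013, 0.0975, 0], [0.01, -0.0038, 0.0013, 0.0975, 0], [0.01, -0.0038, 0.0013, 0.0975, 0], [0.01, -0.0038, 0.0013, 0.0975, 0], [0.01, -0.0038, 0.0013, 0.0975, 0]]]' 25
```

```text
sq corner [0.0989 0.055 ]
side low [-0.0205  0.0515]
side mid [0.0353 0.053 ]
tip [-0.0606  0.0819]
nut [ 0.0387 -0.0047]
disc left [0.0365 0.022 ]
disc right [ 0.0414 -0.0399]
t: 9.18
eef_pos: [0.5958, -0.2689, 0.0469]
ee_rot: [-3.142, 0.001, 2.995]
force: [-0.7, 0.6, 4.5]
width: 0.0268
gripper_force: 24.7
```

Packer A pinches at 26.8 mm and the image gap is about 31–32 mm, so A is the right one. I'll carry it over the gap.

Run:
```python
from h import *
b=[.5356,.0404,-.1776]
p=W(b,[[.027,.0398]])[0];print(p,tool(0,0,[*p,.11]),tool(0,0,[*p,.0655]))
```

```text
[0.56920668 0.07480394] [ 0.07626255  0.33614586 -0.0632543 ] [ 0.07631864  0.33614927 -0.01875434]
```

Scaled: 0.336 m / 0.8 = 0.42, -0.15 m / 0.8 = -0.1875, 0.032 rad / 3.1416 = 0.0102.

```bash
python3 nudge.py '[[[0.01, 0, 0, -0.05, 0], [0.01, 0, 0, -0.1, 0], [0.01, 0, 0, -0.15, 0], [0.01, 0.095, 0.42, -0.1875, 0.0102], [0.01, 0.095, 0.42, -0.1875, 0.0102], [0.01, 0.095, 0.42, -0.1875, 0.0102], [0.01, 0.095, 0.42, -0.1875, 0.0102], [0.01, 0.095, 0.42, -0.1875, 0.0102], [0.01, 0.095, 0.42, -0.1875, 0.0102], [0.01, 0.095, 0.42, -0.1875, 0.0102], [0.01, 0.095, 0.42, -0.1875, 0.0102], [0.01, 0.095, 0.42, -0.1875, 0.0102], [0.01, 0.095, 0.42, -0.15, 0.0102], [0.01, 0.095, 0.42, -0.1125, 0.0102], [0.01, 0.095, 0.42, -0.0975, 0.0102], [0.01, 0.095, 0.42, -0.0975, 0.0102], [0.01, 0.095, 0.42, -0.0975, 0.0102]]]' 35
python3 - <<'E'
from h import *
b=[.5356,.0404,-.1776]
p=W(b,[[.027,.0398]])[0];print(p,tool(0,0,[*p,.0655]),arm.get_state()["ee_rot"][2]-np.pi)
im=arm.grab_frame("scene")[150:290,180:400]
cv2.imwrite("pics/scene2.png",cv2.resize(im[:,:,::-1],(800,509),interpolation=cv2.INTER_CUBIC))
E
```

```text
t: 10.6
eef_pos: [0.5689, 0.0744, 0.1237]
ee_rot: [-3.14, -0.001, 2.963]
force: [0.8, 0.8, -0.6]
width: 0.027
gripper_force: 34.6
[0.56920668 0.07480394] [-0.00029418  0.0005381   0.05821553] -0.17814012801001322
```

View pics/scene2.png

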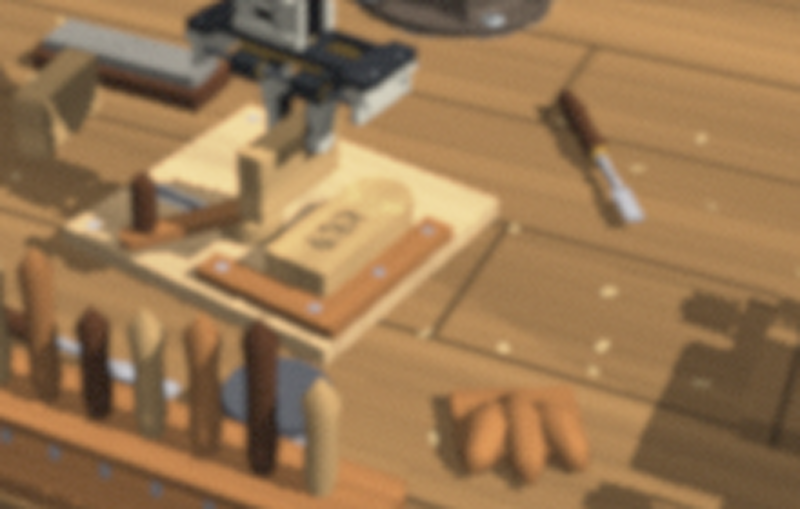

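The packer hangs upright and parallel to the blank, over the gap (270,170). I'll descend in stages.

Scaled: 0.036 m / 0.8 = 0.045, 0.034 m / 0.8 = 0.0425.

```bash
python3 nudge.py '[[[0.01, 0, 0.0006, 0.015, 0], [0.01, 0, 0.0006, 0.03, 0], [0.01, 0, 0.0006, 0.0425, 0], [0.01, 0, 0.0006, 0.045, 0], [0.01, 0, 0.0006, 0.045, 0]]]'; python3 nudge.py '[[[0.01, 0, 0, 0.01, 0], [0.01, 0, 0, 0.0175, 0], [0.01, 0, 0, 0.0213, 0], [0.01, 0, 0, 0.0213, 0]]]'
```

```text
t: 11.07
eef_pos: [0.5693, 0.075, 0.0881]
ee_rot: [-3.141, -0.0, 2.963]
force: [0.2, -0.3, -1.0]
width: 0.0264
gripper_force: 34.6
t: 11.4
eef_pos: [0.5688, 0.0751, 0.0702]
ee_rot: [-3.141, -0.001, 2.963]
force: [-0.8, 0.6, -1.7]
width: 0.027
gripper_force: 34.6
```

```bash
python3 nudge.py '[[[0.01, 0, 0, 0.0038, 0], [0.01, 0, 0.0025, 0.005, 0], [0.01, 0, 0.005, 0.005, 0], [0.01, 0, 0.005, 0.005, 0]]]'; python3 nudge.py '[[[0.01, 0, 0.0013, 0, 0], [0.01, 0, 0.0025, 0, 0], [0.01, 0, 0.0025, 0, 0]]]'
```

```text
t: 11.73
eef_pos: [0.5698, 0.0776, 0.0671]
ee_rot: [-3.139, -0.001, 2.964]
force: [1.4, -9.5, -1.0]
width: 0.0266
gripper_force: 34.9
t: 11.98
eef_pos: [0.5698, 0.0778, 0.0673]
ee_rot: [-3.136, -0.001, 2.964]
force: [2.5, -15.9, 1.9]
width: 0.0268
gripper_force: 34.9
```

Scaled: -0.003 m / 0.8 = -0.0038, -0.002 m / 0.8 = -0.0025.

```bash
python3 nudge.py '[[[0.01, 0, -0.0025, 0, 0], [0.01, 0, -0.0038, 0.0025, 0], [0.01, 0, -0.0038, 0.0038, 0], [0.01, 0, -0.0038, 0.0038, 0]]]'; python3 nudge.py '[[[0.034, 0, 0, 0, 0], [0.036, 0, 0, 0, 0], [0.036, 0, 0, 0, 0]]]'
```

```text
t: 12.32
eef_pos: [0.5697, 0.0775, 0.065]
ee_rot: [-3.14, 0.0, 2.964]
force: [-2.3, -6.2, 7.8]
width: 0.0269
gripper_force: 34.9
t: 12.57
eef_pos: [0.5701, 0.0788, 0.0641]
ee_rot: [3.141, 0.001, 2.964]
force: [-0.2, -0.3, 0.2]
width: 0.0353
gripper_force: 0.0
```

The packer is down and released. I'll lift and turn the tool for the lever, keeping clear of the view.

Scaled: -0.24 m / 0.8 = -0.3, -0.2 m / 0.8 = -0.25, -2.65 rad / 3.1416 = -0.8435.

```bash
python3 nudge.py '[[[0.045, 0, 0, 0, 0], [0.045, 0, 0, -0.05, 0], [0.05, 0, 0, -0.1, 0], [0.05, 0, 0, -0.125, -0.0318], [0.05, 0, -0.05, -0.1375, -0.0955], [0.05, 0, -0.1, -0.1375, -0.8435], [0.05, 0, -0.15, -0.1375, -0.8435], [0.05, 0, -0.2, -0.1375, -0.8435], [0.05, 0, -0.25, -0.1375, -0.8435], [0.05, 0, -0.3, -0.1375, -0.8435], [0.05, 0, -0.3, -0.1375, -0.8435], [0.05, 0, -0.3, -0.1375, -0.8435], [0.05, 0, -0.3, -0.1375, -0.8435], [0.05, 0, -0.3, -0.1375, -0.8435], [0.05, 0, -0.3, -0.1375, -0.8435], [0.05, 0, -0.3, -0.1375, -0.8435], [0.05, 0, -0.3, -0.1375, -0.8435], [0.05, 0, -0.3, -0.1375, -0.8435], [0.05, 0, -0.3, -0.1375, -0.8435], [0.05, 0, -0.3, -0.1375, -0.8435]]]'
python3 - <<'E'
from h import *
print(arm.get_state()["ee_rot"],arm.get_state()["q"])
im=arm.grab_frame("top")[110:260,160:410]
cv2.imwrite("pics/top3.png",cv2.resize(im[:,:,::-1],(800,480),interpolation=cv2.INTER_CUBIC))
E
```

```text
t: 14.23
eef_pos: [0.5274, -0.1577, 0.1739]
ee_rot: [-3.141, 0.0, -1.26]
force: [0.2, 0.2, 0.0]
width: 0.05
gripper_force: 0.0
[-3.14137933e+00  1.84058798e-04 -1.25979872e+00] [ 6.51163684e-02  1.96483579e-01 -3.39708710e-01 -2.68094784e-04
 -1.03444195e+00  2.46018197e-01]
```

View pics/top3.png

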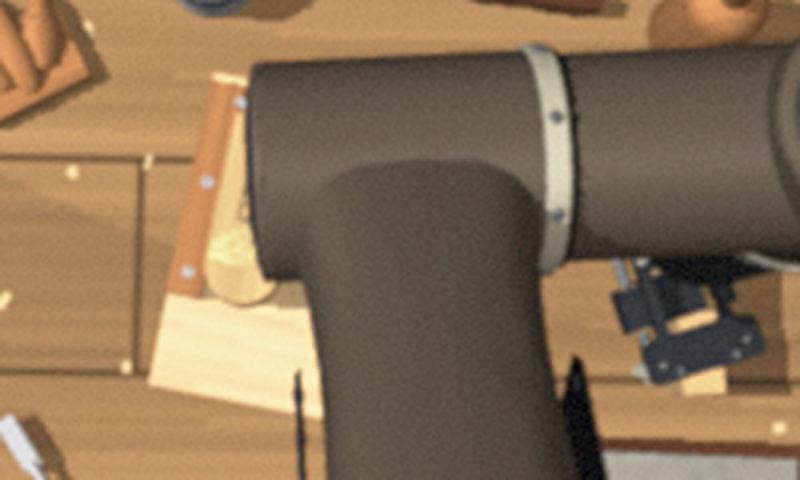

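The arm hides the cam; only the blank's round end shows, still along the fence at (240,290). The grip was already measured, so I'll move above it.

Run:
```python
from h import *
b=[.5356,.0404,-.1776]
p=W(b,[[.133,-.050]])[0];print(p,tool(0,0,[*p,.062]))
```

```text
[ 0.65767459 -0.03231035] [-0.07800213 -0.16306457  0.11195053]
```

Careful with the scale: shifts go in shares of 80 cm and turns go in shares of pi rad. That gives: -0.163 m / 0.8 = -0.2038, -0.078 m / 0.8 = -0.0975, -0.588 rad / 3.1416 = -0.1872.

```bash
python3 nudge.py '[[[0.055, -0.0975, -0.2038, 0, -0.1872], [0.055, -0.0975, -0.2038, 0, -0.1872], [0.055, -0.0975, -0.2038, 0, -0.1872], [0.055, -0.0975, -0.2038, 0, -0.1872], [0.055, -0.0975, -0.2038, 0, -0.1872], [0.055, -0.0975, -0.2038, 0, -0.1872], [0.055, -0.0975, -0.2038, 0, -0.1872], [0.055, -0.0975, -0.2038, 0.0375, -0.1872], [0.055, -0.0975, -0.2038, 0.075, -0.1872], [0.055, -0.0975, -0.2038, 0.075, -0.1872]]]'
python3 - <<'E'
from h import *
print(tool(0,0,[.6577,-.0323,.062]),arm.get_state()["ee_rot"])
E
```

```text
t: 15.12
eef_pos: [0.6549, -0.0355, 0.1084]
ee_rot: [3.136, 0.007, -0.683]
force: [-1.4, 0.2, -1.8]
width: 0.0545
gripper_force: 0.0
[ 0.00042906 -0.00453305  0.04635291] [ 3.13592583  0.00683083 -0.68321996]
```

Scaled: 0.045 m / 0.8 = 0.0563, 0.04 m / 0.8 = 0.05.

```bash
python3 nudge.py '[[[0.055, 0, -0.0013, 0.0125, 0], [0.055, 0, -0.0013, 0.0313, 0], [0.055, 0, -0.0013, 0.05, 0], [0.055, 0, -0.0013, 0.0563, 0], [0.055, 0, -0.0013, 0.0563, 0], [0.015, 0, -0.0013, 0.0563, 0], [0.015, 0, -0.0013, 0.0563, 0], [0.015, 0, -0.0013, 0.0563, 0], [0.015, 0, -0.0013, 0.0563, 0]]]' 3
```

```text
t: 15.87
eef_pos: [0.6605, -0.0339, 0.0701]
ee_rot: [-3.14, -0.001, -0.678]
force: [0.4, 1.1, -0.6]
width: 0.0338
gripper_force: 0.0
```

```bash
python3 nudge.py '[[[0.015, 0, 0, 0, 0], [0.015, 0, 0, 0, 0], [0.015, 0, 0, 0, 0], [0.015, 0, 0, 0, 0], [0.015, 0, 0, 0, 0]]]' 3
python3 - <<'E'
from h import *
b=[.5356,.0404,-.1776];s=arm.get_state()
c,si=np.cos(b[2]),np.sin(b[2]);d=s["eef_pos"][:2]-np.array(b[:2]);print("tcp board",c*d[0]+si*d[1],-si*d[0]+c*d[1],s["ee_rot"][2])
E
```

```text
t: 16.28
eef_pos: [0.6602, -0.0342, 0.0695]
ee_rot: [-3.141, -0.001, -0.678]
force: [-1.3, -2.8, 5.2]
width: 0.0251
gripper_force: 3.0
tcp board 0.13582533549146839 -0.05138316339489234 -0.6781327913997819
```

Scaled: 0.0676 m / 0.8 = 0.0845, 0.0593 m / 0.8 = 0.0741, 0.7 rad / 3.1416 = 0.2228.

```bash
python3 nudge.py '[[[0.029, 0, 0, -0.0013, 0], [0.029, -0.0006, 0.0131, -0.0013, 0.0318], [0.029, -0.0025, 0.0263, -0.0013, 0.0637], [0.029, -0.0059, 0.0388, -0.0013, 0.0955], [0.029, -0.0104, 0.0513, -0.0013, 0.1273], [0.029, -0.0161, 0.0629, -0.0013, 0.1592], [0.029, -0.0229, 0.0741, -0.0013, 0.191], [0.029, -0.0309, 0.0845, -0.0013, 0.2228], [0.029, -0.0309, 0.0845, -0.0013, 0.2228]]]' 3
python3 - <<'E'
from h import *
b=[.5356,.0404,-.1776];s=arm.get_state()
c,si=np.cos(b[2]),np.sin(b[2]);d=s["eef_pos"][:2]-np.array(b[:2]);x,y=c*d[0]+si*d[1],-si*d[0]+c*d[1];x-=.0426;y+=.002
t=np.r_[np.sin(s["ee_rot"][2]),-np.cos(s["ee_rot"][2])]
print("r",np.hypot(x,y),"q~",-.384-np.arctan2(y,x),"tool q",-.384-(s["ee_rot"][2]+.1776),"tangential F",t@s["force"][:2])
E
```

```text
t: 17.03
eef_pos: [0.5978, -0.0711, 0.0701]
ee_rot: [-3.14, 0.0, -1.383]
force: [-0.6, 0.2, 0.6]
width: 0.0287
gripper_force: 0.0
r 0.10405984635931201 q~ 0.809643112777278 tool q 0.8217218618705825 tangential F 0.5116159793081437
```

```bash
cat > m.py <<'E'
from h import *
b=[.5356,.0404,-.1776];s=arm.get_state()
c,si=np.cos(b[2]),np.sin(b[2]);d=s["eef_pos"][:2]-np.array(b[:2]);x,y=c*d[0]+si*d[1],-si*d[0]+c*d[1];x-=.0426;y+=.002
t=np.r_[np.sin(s["ee_rot"][2]),-np.cos(s["ee_rot"][2])]
print("r",np.hypot(x,y).round(4),"q~",(-.384-np.arctan2(y,x)).round(3),"tool q",(-.384-(s["ee_rot"][2]+.1776)).round(3),"tangF",(t@s["force"][:2]).round(2))
E
python3 nudge.py '[[[0.029, -0.0006, 0.0131, 0, 0.0318], [0.029, -0.0025, 0.0263, 0, 0.0637], [0.029, -0.0059, 0.0388, 0, 0.0955], [0.029, -0.0104, 0.0513, 0, 0.1273], [0.029, -0.0104, 0.0513, 0, 0.1273]]]'; python3 m.py
python3 nudge.py '[[[0.029, -0.0001, 0.0063, 0, 0.0159], [0.029, -0.0006, 0.0131, 0, 0.0318], [0.029, -0.0006, 0.0131, 0, 0.0318]]]'; python3 m.py
```

```text
t: 17.45
eef_pos: [0.5558, -0.0704, 0.0701]
ee_rot: [3.142, 0.0, -1.78]
force: [-0.1, -0.3, 0.3]
width: 0.0292
gripper_force: 0.0
r 0.1036 q~ 1.217 tool q 1.218 tangF 0.08
t: 17.7
eef_pos: [0.5466, -0.0677, 0.07]
ee_rot: [-3.142, 0.0, -1.875]
force: [0.4, -0.8, 1.0]
width: 0.029
gripper_force: 0.0
r 0.1033 q~ 1.31 tool q 1.313 tangF -0.57
```

Scaled: 0.0105 m / 0.8 = 0.0131, 0.005 m / 0.8 = 0.0063, 0.1 rad / 3.1416 = 0.0318.

```bash
python3 nudge.py '[[[0.029, -0.0001, 0.0063, 0, 0.0159], [0.029, -0.0006, 0.0131, 0, 0.0318]]]'; python3 m.py
python3 nudge.py '[[[0.029, -0.0001, 0.0063, 0, 0.0159], [0.029, -0.0006, 0.0131, 0, 0.0318]]]'; python3 m.py
```

```text
t: 17.87
eef_pos: [0.5376, -0.0644, 0.07]
ee_rot: [-3.141, 0.0, -1.974]
force: [2.3, -3.7, 1.0]
width: 0.0289
gripper_force: 1.8
r 0.1032 q~ 1.402 tool q 1.412 tangF -3.59
t: 18.03
eef_pos: [0.5278, -0.0599, 0.07]
ee_rot: [-3.141, -0.0, -2.074]
force: [1.3, -4.3, 1.4]
width: 0.0291
gripper_force: 1.8
r 0.1034 q~ 1.507 tool q 1.513 tangF -3.22
```

Scaled: 0.0105 m / 0.8 = 0.0131, 0.005 m / 0.8 = 0.0063, 0.05 rad / 3.1416 = 0.0159.

```bash
for i in 1 2 ; do :; done
python3 nudge.py '[[[0.029, -0.0001, 0.0063, 0, 0.0159], [0.029, -0.0006, 0.0131, 0, 0.0318]]]'; python3 m.py
python3 nudge.py '[[[0.029, -0.0001, 0.0063, 0, 0.0159], [0.029, -0.0001, 0.0063, 0, 0.0159]]]'; python3 m.py
```

```text
t: 18.2
eef_pos: [0.5186, -0.0544, 0.07]
ee_rot: [-3.142, -0.001, -2.174]
force: [1.0, -4.3, 1.2]
width: 0.0289
gripper_force: 1.8
r 0.1035 q~ 1.611 tool q 1.613 tangF -3.24
t: 18.37
eef_pos: [0.514, -0.051, 0.0699]
ee_rot: [3.141, -0.0, -2.225]
force: [0.1, -0.6, 0.2]
width: 0.029
gripper_force: 0.0
r 0.1035 q~ 1.666 tool q 1.663 tangF -0.41
```

Scaled: 0.0105 m / 0.8 = 0.0131, 0.005 m / 0.8 = 0.0063, 0.1 rad / 3.1416 = 0.0318.

```bash
python3 nudge.py '[[[0.029, -0.0001, 0.0063, 0, 0.0159], [0.029, -0.0006, 0.0131, 0, 0.0318]]]'; python3 m.py
python3 nudge.py '[[[0.029, -0.0001, 0.0063, 0, 0.0159], [0.029, -0.0006, 0.0131, 0, 0.0318]]]'; python3 m.py
```

```text
t: 18.53
eef_pos: [0.5067, -0.0446, 0.0699]
ee_rot: [-3.142, -0.0, -2.324]
force: [1.5, -3.5, 0.4]
width: 0.0286
gripper_force: 1.9
r 0.1033 q~ 1.76 tool q 1.763 tangF -3.49
t: 18.7
eef_pos: [0.5003, -0.0367, 0.07]
ee_rot: [-3.141, 0.001, -2.424]
force: [5.3, -2.0, -3.8]
width: 0.042
gripper_force: 3.0
r 0.1024 q~ 1.859 tool q 1.863 tangF -5.02
```

Scaled: 0.004 m / 0.8 = 0.005, -0.0001 m / 0.8 = -0.0001, 0.04 rad / 3.1416 = 0.0127.

```bash
python3 nudge.py '[[[0.029, 0, 0, 0, 0], [0.029, 0, 0, 0, 0], [0.029, 0, 0, 0, 0]]]' 30; python3 m.py
python3 nudge.py '[[[0.029, -0.0001, 0.005, 0, 0.0127], [0.029, -0.0001, 0.005, 0, 0.0127]]]'; python3 m.py
```

```text
t: 18.95
eef_pos: [0.4999, -0.0379, 0.07]
ee_rot: [-3.14, -0.001, -2.421]
force: [5.6, -11.9, -3.1]
width: 0.0294
gripper_force: 6.5
r 0.1034 q~ 1.853 tool q 1.86 tangF -12.62
t: 19.12
eef_pos: [0.4971, -0.0347, 0.0699]
ee_rot: [-3.14, -0.001, -2.464]
force: [2.9, -7.6, -0.9]
width: 0.0291
gripper_force: 3.8
r 0.1036 q~ 1.894 tool q 1.902 tangF -7.72
```

Scaled: 0.004 m / 0.8 = 0.005, -0.0001 m / 0.8 = -0.0001, 0.04 rad / 3.1416 = 0.0127.

```bash
python3 nudge.py '[[[0.029, -0.0001, 0.005, 0, 0.0127], [0.029, -0.0001, 0.005, 0, 0.0127]]]'; python3 m.py
python3 nudge.py '[[[0.029, -0.0001, 0.005, 0, 0.0127], [0.029, -0.0001, 0.005, 0, 0.0127]]]'; python3 m.py
```

```text
t: 19.28
eef_pos: [0.4948, -0.0319, 0.0699]
ee_rot: [-3.14, -0.001, -2.504]
force: [5.0, -11.2, -2.6]
width: 0.0291
gripper_force: 5.9
r 0.1036 q~ 1.929 tool q 1.942 tangF -11.99
t: 19.45
eef_pos: [0.4924, -0.0287, 0.0699]
ee_rot: [-3.14, -0.001, -2.544]
force: [4.0, -8.6, -0.0]
width: 0.0287
gripper_force: 4.9
r 0.1036 q~ 1.967 tool q 1.982 tangF -9.34
```

Scaled: 0.004 m / 0.8 = 0.005, -0.0001 m / 0.8 = -0.0001, 0.04 rad / 3.1416 = 0.0127.

```bash
python3 nudge.py '[[[0.029, -0.0001, 0.005, 0, 0.0127], [0.029, -0.0001, 0.005, 0, 0.0127]]]'; python3 m.py
python3 nudge.py '[[[0.029, -0.0001, 0.005, 0, 0.0127], [0.029, -0.0001, 0.005, 0, 0.0127]]]'; python3 m.py
```

```text
t: 19.62
eef_pos: [0.491, -0.0265, 0.0699]
ee_rot: [-3.138, -0.001, -2.583]
force: [12.8, -23.9, -8.3]
width: 0.0293
gripper_force: 13.5
r 0.1036 q~ 1.992 tool q 2.021 tangF -27.07
t: 19.78
eef_pos: [0.4885, -0.0227, 0.0699]
ee_rot: [-3.139, -0.001, -2.624]
force: [5.6, -14.2, -2.9]
width: 0.0291
gripper_force: 8.0
r 0.1037 q~ 2.037 tool q 2.062 tangF -15.12
```

The lever tightened at about q = 2.0, well short of the closed stop. I'll release and look.

Scaled: -0.1 m / 0.8 = -0.125, -0.06 m / 0.8 = -0.075.

```bash
python3 nudge.py '[[[0.029, 0, -0.0025, 0, 0], [0.055, 0, -0.0025, 0, 0], [0.055, 0, -0.0025, 0, 0], [0.055, 0, -0.0025, 0, 0], [0.055, 0, -0.0025, -0.025, 0], [0.055, 0, -0.0025, -0.075, 0], [0.055, 0, -0.0025, -0.125, 0]]]'
python3 - <<'E'
from h import *
print(tool(0,0,[.45,-.40,.19]))
E
```

```text
t: 20.37
eef_pos: [0.487, -0.0223, 0.1701]
ee_rot: [3.14, -0.004, -2.626]
force: [1.5, 0.2, -0.1]
width: 0.054
gripper_force: 0.0
[ 0.21853709 -0.31030499 -0.01935866]
```

Scaled: -0.31 m / 0.8 = -0.3875, 0.218 m / 0.8 = 0.2725.

```bash
python3 nudge.py '[[[0.055, 0.2725, -0.3875, -0.025, 0], [0.055, 0.2725, -0.3875, -0.025, 0], [0.055, 0.2725, -0.3875, -0.025, 0], [0.055, 0.2725, -0.3875, -0.025, 0], [0.055, 0.2725, -0.3875, -0.025, 0], [0.055, 0.2725, -0.3875, -0.025, 0], [0.055, 0.2725, -0.3875, -0.025, 0], [0.055, 0.2725, -0.3875, -0.025, 0], [0.055, 0.2725, -0.3875, -0.025, 0], [0.055, 0.2725, -0.3875, -0.025, 0], [0.055, 0.2725, -0.3875, -0.025, 0]]]'
python3 - <<'E'
from h import *
t=arm.grab_frame("top")[110:260,190:340];s=arm.grab_frame("scene")[165:265,190:340]
o=np.hstack([cv2.resize(t,(400,400),interpolation=cv2.INTER_CUBIC),cv2.resize(s,(400,267),interpolation=cv2.INTER_CUBIC).repeat(1,0) if 0 else cv2.copyMakeBorder(cv2.resize(s,(400,267),interpolation=cv2.INTER_CUBIC),0,133,0,0,cv2.BORDER_CONSTANT)])
cv2.imwrite("pics/final.png",o[:,:,::-1])
E
```

```text
t: 21.28
eef_pos: [0.45, -0.4014, 0.1892]
ee_rot: [3.141, -0.0, -2.63]
force: [0.5, 1.0, -0.9]
width: 0.0553
gripper_force: 0.0
```

View pics/final.png

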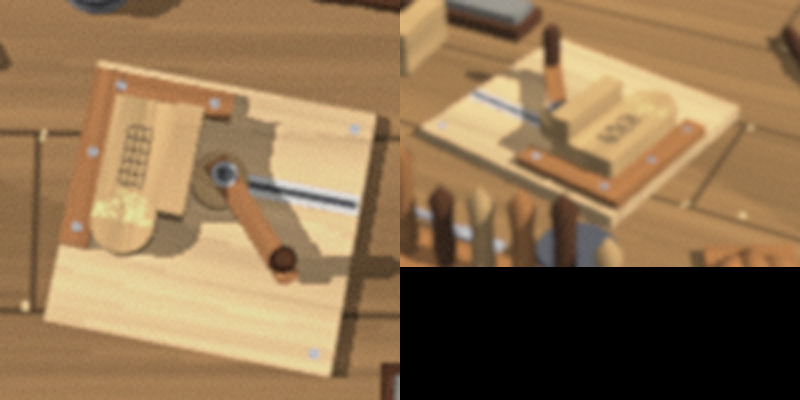

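In the final picture the blank sits in the corner. The packer is flat alongside it at (175,150), its end at the end cleat, and the lever is swung round to (285,260).

```bash
python3 -c "
from station import arm
print(arm.job_done())"
```

```text
the job is handed in; nothing more can be done
None
```

I've handed the job in: the blank is home in the corner, the 27 mm packer (A) is flat in the gap, and the cam lever is tight at about q = 2.0, short of its closed stop; the hand-in returned no verdict.

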